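# Find the clamp lever's balance point and leave it balanced on the stand

## Robot

A 6-joint arm with a two-finger parallel gripper is mounted at the origin on the work surface. World frame = base frame: x ahead of the robot, y to its left, z up, the work surface at z = 0. Lengths are in m, angles in rad, forces in N, time in s.
With the tool pointing down it reaches from about 0.375 to 0.925 m from the base axis. Payload 5.7 kg.
Tool frame: the origin (TCP) lies between the finger pads; the fingertips stand 25 mm ahead of it and the grasp point (between the pads) lies 6 mm ahead of it; z points along the fingers, y is the direction in which the jaws open and shut (so a half turn about z gives the same grasp; the last joint's range is limited). The gripper opens to 88 mm and grips with 3 to 60 N. Pads are 20 mm wide; open, the fingers measure 115 mm over their backs; the gripper's body (75 mm by 178 mm) begins 61 mm behind the grasp point.
Start: joints at [1.144, 0.359, 1.51, -0, 1.272, -0.115], TCP at [0.184, 0.571, 0.248] pointing down, gripper open.
Joint ranges: [-2.97, 2.97], [-1.01, 2.36], [0.21, 2.38], [-0.96, 4.11], [0.2, 2.71], [-2.98, 2.98]. Speed limits (rad/s): [2.39, 2.39, 3.14, 3.14, 3.14, 3.14].

## Interface

Orientations are given as a rotation vector (axis times angle).
In Python, from plant import reach, line_to, goto_joints, command_gripper, wait, ik, state, get_image, calibration, Unreachable, close_job gives the robot as it stands. Calls block until the motion is done:
- reach(position, orientation): joint-space move of the TCP to a pose.
- line_to(position, max_speed=0.15, orientation=None): straight line of the TCP; orientation=None keeps the orientation; max_speed is the mean speed in m/s.
- goto_joints(angles): joint-space move.
- command_gripper(opening, grip_force=None): finger opening in m; grip_force is the grip in N (None keeps the last); returns when the fingers have stopped.
- wait(seconds).
- ik(position, orientation): joint angles nearest the present ones, or None.
- state(): the state.
- get_image(name): name is "scene" or "top"; returns the picture (400x640x3 uint8, red, green, blue); there is no depth.
- calibration(name): a dict with "camera_matrix" (3x3 intrinsics, pixels), "pose" (4x4, takes a point from camera to world coordinates). Camera axes: x right, y down, z forward; pixel columns grow to the right and rows downward; lengths in m; the calibration is good to about 2 mm. A picture is of the moment at which its call begins. calibration takes no time and is no camera call.
A pose or a line that the arm cannot do raises Unreachable and nothing moves.
- close_job(): hands the job in, once; it reports no verdict.
The state is a dict: "time_s": time; "qpos": joint angles; "qvel": joint speeds; "effort": joint torques, N m; "eef_pos": TCP position; "ee_rot": TCP orientation; "ft_force": force on the tool from outside, world axes, zero at the start; "moment": the same for the moment, N m; "finger_gap": finger opening in m.
Only numpy, scipy, OpenCV 4.12 (cv2) and the standard library are available. Lean on these libraries where they do the work, as an engineer would, in place of code of your own. Each camera call takes 0.05 s, during which the arm holds its last target. There are 200 camera calls.

## Task

The clamp lever of the spectrometer has a locked counterweight hidden somewhere inside. Find its balance point by trial lifts just off the cradle, then lift it clear, keeping it level, and set it down gently, lengthwise, on the narrow pad of the balance stand so that it stays there balanced and level on the pad alone when you let go. Never let the lever tip over steeply or press the pad hard (its overload limit is 20 N), and leave the phone, the mouse and the jar where they are.

Things in the scene. Friction and masses are not known exactly. Their poses are not given: they have to be found in the camera images.
- lever: Clamp lever: bare aluminium square tube, 360 long (its x), 24 wide (y), 24 high (z) mm; black ball knob at +x, flat eye at -x (reach 220 out). Origin: middle of the underside; z up. 0.45 to 0.7 kg; a locked unseen weight inside puts its balance point on the centre line within 85 mm of the origin, towards +x or -x. Gripped (across its width) off that point it turns the wrist, or swings if held lightly.
- cradle: Fixed cradle: plate 320 x 70 x 10 mm and two black notched blocks at x = +140 and -140 mm, each 20 mm long (x), 44 mm wide; notch floors 50 mm above the table, side lips 6 mm higher, 4 mm play each side of the lever. Between the blocks the space beside and under the lever is free down to the plate. Origin: centre of the underside, on the table; the lever lies along its x.
- stand: The fixed balance stand: a dark steel foot 100 x 100 x 14 mm, a collar 32 mm across up to 26 mm, a column 14 mm thick, and a small steel pad on top. Origin: centre of the underside, on the table; its x is the pad's long direction.
- pad_top (a point): Centre of the pad's top, 110 mm above the table when free. Pad: flat steel, no rims, 24 mm long (stand's x), 16 mm wide (y), 10 thick; narrower than the lever, so fingers holding the lever pass on both sides of it. Sprung downwards, 2.5 N per mm, 8 mm travel; bears 20 N at most. The lever stays up only if its balance point is within 12 mm of the pad's centre along the lever.
- phone: Bystander: a black phone, 150 x 72 x 8 mm, lying flat. Origin: centre of its underside.
- mouse: Bystander: a black computer mouse, 100 x 58 x 28 mm. Origin: centre of its underside.
- jar: Bystander: a small capped glass sample jar, 48 mm across and 55 mm high. Origin: centre of its underside.
There are look-alikes about, which are no part of the job. Of the things that look like the stand, take the one that is farthest from the robot's base at the start.

How it is judged:
By the outcome, as a careful person would: the job done as asked, in the order asked, and still so for the second after the job is handed in, with the robot touching nothing.
It also fails if it takes over 67 s, if anything falls off the work surface, if the arm or the gripper's body presses on something with over 40 N, if the wrist force passes 120 N, or if a joint passes its speed limit or range.

## Working session

There is one attempt and no reset: what is moved stays moved. The work goes in short steps, each a Python script; the robot and the scene stay as the last script left them, time stands still between calls to the robot, and variables do not carry over. Pictures are saved under pics/ and viewed, about 8 in all and at most 12, crops included, and the job is handed in when it is done.

```bash
ls; mkdir -p pics; python3 - <<'E'
from plant import *
import cv2,numpy as np
for n in("scene","top"):
    im=get_image(n); cv2.imwrite(f"pics/{n}0.png",im[:,:,::-1]); c=calibration(n); print(n,np.round(c["camera_matrix"],1).tolist(),np.round(c["pose"],3).tolist())
print(state())
E
```

```text
pics
scene [[364.2, 0.0, 320.8], [0.0, 364.2, 194.7], [0.0, 0.0, 1.0]] [[-0.482, 0.671, -0.564, 0.984], [0.876, 0.372, -0.307, 0.3], [0.004, -0.642, -0.767, 0.911], [0.0, 0.0, 0.0, 1.0]]
top [[510.5, 0.0, 323.8], [0.0, 510.5, 213.5], [0.0, 0.0, 1.0]] [[-0.007, -0.991, 0.132, 0.181], [-1.0, 0.01, 0.017, -0.018], [-0.018, -0.132, -0.991, 1.64], [0.0, 0.0, 0.0, 1.0]]
{'time_s': 0.1, 'qpos': array([ 1.14391684e+00,  3.59416532e-01,  1.51131223e+00, -2.72355650e-05,
        1.27254510e+00, -1.15103947e-01]), 'qvel': array([ 0.00197166, -0.00166666, -0.00214848, -0.00143951, -0.00060928,
        0.00043347]), 'effort': array([-6.96590832e-04, -5.16355419e+01, -2.71404791e+01,  6.76791323e-02,
        2.76616879e-02, -6.69400015e-05]), 'eef_pos': array([0.18382047, 0.57052439, 0.24690799]), 'ee_rot': array([-4.87676182e-01, -3.10307910e+00,  2.55506742e-03]), 'ft_force': array([ 0.05058467,  0.3220198 , -0.22133645]), 'moment': array([-0.01484897, -0.00457795, -0.02089307]), 'finger_gap': 0.08759327472905487}
```

View pics/scene0.png

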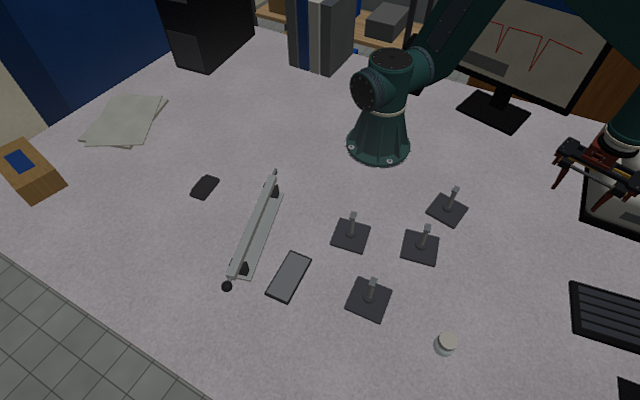

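View pics/top0.png

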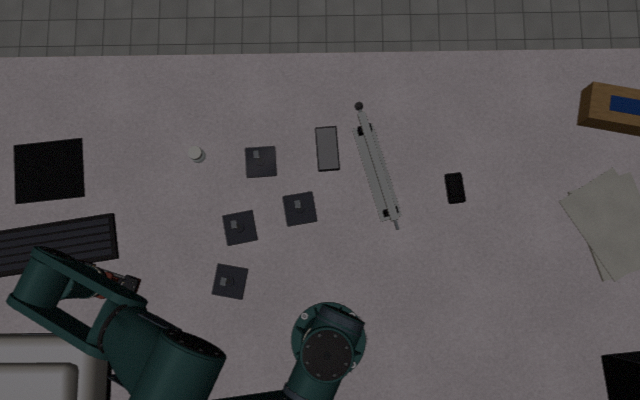

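Top view: the lever runs from the knob at (359,105) to the eye at (396,226), with the phone at (327,148), the jar at (197,154) and the mouse at (455,187). Four things look like the stand, at (261,161), (300,208), (239,227) and (230,281). The base is at about (328,345), so (261,161) is the farthest and my choice; next I'll measure it and check it in a crop.

```bash
cat > h.py <<'E'
from plant import *
import cv2,numpy as np
def cast(n,px,z):
    c=calibration(n);K=np.array(c["camera_matrix"]);T=np.array(c["pose"])
    px=np.atleast_2d(np.asarray(px,float)); d=np.c_[px,np.ones(len(px))]@np.linalg.inv(K).T@T[:3,:3].T
    o=T[:3,3]; return o+d*((z-o[2])/d[:,2])[:,None]
def proj(n,P):
    c=calibration(n);K=np.array(c["camera_matrix"]);T=np.array(c["pose"])
    q=(np.atleast_2d(P)-T[:3,3])@T[:3,:3]; q=q@K.T; return q[:,:2]/q[:,2:]
def rect(n,mask,z):
    cs,_=cv2.findContours(mask.astype(np.uint8),cv2.RETR_EXTERNAL,cv2.CHAIN_APPROX_NONE)
    c=max(cs,key=cv2.contourArea)[:,0,:]
    P=cast(n,c,z)[:,:2]; r=cv2.minAreaRect((P*1000).astype(np.float32)); return r
E
python3 - <<'E'
from h import *
t=cv2.imread("pics/top0.png");s=cv2.imread("pics/scene0.png")
g=cv2.cvtColor(t,cv2.COLOR_BGR2GRAY)
for (x,y) in [(261,161),(300,208),(239,227),(230,281)]:
    m=np.zeros_like(g); m[y-24:y+24,x-24:x+24]=g[y-24:y+24,x-24:x+24]<85
    m=cv2.morphologyEx(m,cv2.MORPH_CLOSE,np.ones((9,9)))
    r=rect("top",m,0.014); print("foot",(x,y),r,"dist",np.hypot(*r[0]))
a=cv2.resize(t[130:190,230:320],None,fx=7,fy=7,interpolation=cv2.INTER_CUBIC)[:, :630]
b=cv2.resize(s[265:330,335:400],None,fx=6,fy=6,interpolation=cv2.INTER_CUBIC)
cv2.imwrite("pics/stand.png",cv2.resize(np.hstack([cv2.resize(a,(585,390)),b]),(800,320)))
cv2.imwrite("pics/lever.png",np.hstack([cv2.resize(t[95:235,345:410],None,fx=4,fy=4,interpolation=cv2.INTER_CUBIC),cv2.resize(s[160:300,215:290],(300,560),interpolation=cv2.INTER_CUBIC)]))
print(g[100:232:6,345:410:3])
E
```

```text
foot (261, 161) ((570.469482421875, 215.6459503173828), (103.8530502319336, 103.11349487304688), 3.7025868892669678) dist 609.8676957037231
foot (300, 208) ((414.5005187988281, 88.56672668457031), (102.67267608642578, 102.12446594238281), 9.392443656921387) dist 423.85698668314654
foot (239, 227) ((354.56683349609375, 281.58843994140625), (102.38819885253906, 103.30924987792969), 10.870820045471191) dist 452.77995640717313
foot (230, 281) ((184.14797973632812, 310.0255126953125), (103.08006286621094, 101.72339630126953), 79.25285339355469) dist 360.5915930286818
[[101 101 102 100 100 101 104 101 107 102 103 104  98 102 105 103 107 109
  107 106 106 105]
 [101 102 102  69  29  26  87 101 100 102 103 105 101 104 107 108 105 105
  105 103 104 106]
 [103 103 106 101 101  87  94 103 104 101 104 105 102 106 105 105 104 105
  105 100 103 104]
 [103 106 103 105 100  98  93  93 100  99 103 103 101 100 104 102 100 102
  103 104  99  98]
 [103 102 102 103 102  78  93  94  55  96 104  98 103 105 100 101 104 100
  103 101 102  99]
 [103 104 100  93  40  15  82  95  93  73  96 102 101 104 103 102 
[... 815 characters left out ...]
0  89  92  94  96  91 102 100
  104 101 103 103]
 [104 104 106 103 102 102 102 104 103  91  91  92  61  92  93  96  95 105
  102 102 105 103]
 [103 106 103 101 103 105 104 103 104  94  92  92  90  81  93  94  89  99
  104 104 102 104]
 [104 104 105 102 101 100  99 102 104 100  90  91  90  78  94  94  87  91
  109 103 103 103]
 [105 106 100  96 102 104 105 103 106 103 107  92  92  93  74  95  95  33
   90 104 104 102]
 [100 103 101 100 100 106 104 102 100 102 105  85  92  16   8  89  94  95
   89 103 104 105]
 [101  99 102 101 102 101 101 102 104 104 102 103  92  82  99  89  58  81
  104 104 107 105]
 [101 103 102 106 103 105 101  99 101 105 104 104 102 104 103 103 107  61
  100 103 105 105]]
```

View pics/stand.png

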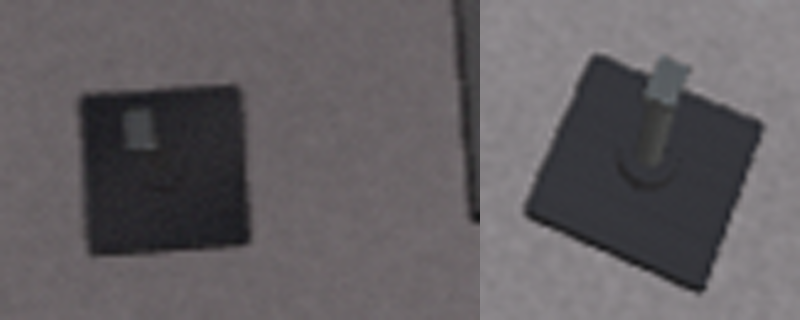

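View pics/lever.png

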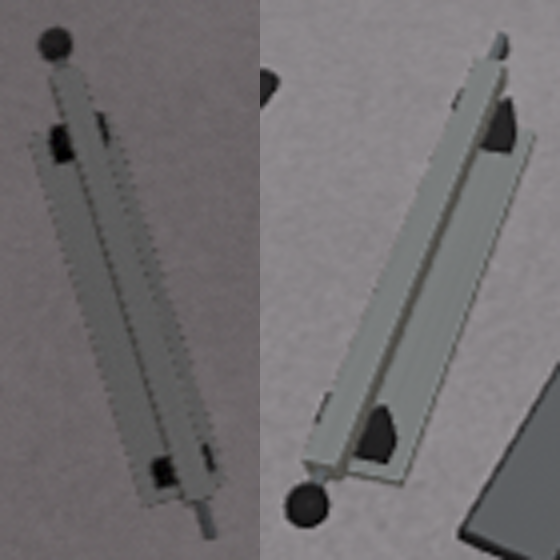

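The left crop shows the chosen stand: a foot about 103 mm square with its pad at around top pixel (256,154), long direction along world x, reach 0.61 m. It is the farthest of the four (0.61 m, against 0.45, 0.42 and 0.36 m). The lever crop shows tube ends at about top pixels (362,112) on the knob side and (394,219) on the eye side. Next I'll cross-check these in both views.

```bash
python3 - <<'E'
from h import *
from scipy.spatial.transform import Rotation as R
t=cv2.imread("pics/top0.png");g=cv2.cvtColor(t,cv2.COLOR_BGR2GRAY).astype(int)
# pad in top view
w=g[140:168,246:272]; m=np.zeros(g.shape,np.uint8); m[140:168,246:272]=((w>65)&(w<140)); 
n,l,st,c=cv2.connectedComponentsWithStats(m); i=l[154,256]; print("pad px",c[i],st[i], "xyz",cast("top",c[i],.11), rect("top",l==i,.11))
s=cv2.imread("pics/scene0.png");print("pad scene guess",cast("scene",[335+ (668-480)/320*65,265+80/320*65],.11))
print("pad reproj scene",proj("scene",[.57,.216,.11]))
# lever
k,e=cast("top",[[345+68/4,95+69/4],[345+197/4,95+498/4]],.074); print("top ends",k,e,np.linalg.norm(k-e),"mid",(k+e)/2,np.degrees(np.arctan2(*(k-e)[1::-1])))
k,e=cast("scene",[[215+62/4,160+467/4],[215+(492-260)/4,160+62/4]],.074); print("scene ends",k,e,np.linalg.norm(k-e),"mid",(k+e)/2,np.degrees(np.arctan2(*(k-e)[1::-1])))
kn=cast("top",[359,105.7],.062); print("knob",kn)
# lever's near-side dark line (top view): bottom edge region
P=[]
for y in range(140,205,2):
    x0=366+ (y-136)*0.3; xs=np.arange(int(x0)-8,int(x0)+9); j=xs[np.argmin(g[y,xs])]; P.append((j,y))
P=np.array(P);f=np.polyfit(P[:,1],P[:,0],1); print("line",f, "resid",np.std(P[:,0]-np.polyval(f,P[:,1])))
q=cast("top",[[np.polyval(f,140),140],[np.polyval(f,204),204]],.060);print(q, np.degrees(np.arctan2(*(q[0]-q[1])[1::-1])))
E
```

```text
pad px [255.76923077 154.03846154] [254 151   5   7  26] xyz [[0.57083732 0.21616711 0.11      ]] ((570.9583740234375, 215.46156311035156), (19.20838737487793, 12.332860946655273), 0.6128361225128174)
pad scene guess [[0.57097126 0.21921605 0.11      ]]
pad reproj scene [[372.11557675 280.32738336]]
top ends [ 0.71192016 -0.11495187  0.074     ] [ 0.3681723 -0.2083395  0.074    ] 0.3562075779655084 mid [ 0.54004623 -0.16164568  0.074     ] 15.198975789602917
scene ends [ 0.71502163 -0.10404939  0.074     ] [ 0.3726018 -0.2037648  0.074    ] 0.35664338587427963 mid [ 0.54381171 -0.15390709  0.074     ] 16.235984760130155
knob [[ 0.737859   -0.10646931  0.062     ]]
line [  0.32185829 320.24643494] resid 1.4779250353783937
[[ 0.62516478 -0.12474636  0.06      ]
 [ 0.41884146 -0.18528433  0.06      ]] 16.352379157603448
```

Both views agree to about 8 mm: lever middle near (0.542, -0.159), yaw about 16°, length 0.357 m against 0.360 m. The pad is at (0.571, 0.217). That's enough to start the first trial lift at the middle.

```bash
cat >> h.py <<'E'
from scipy.spatial.transform import Rotation as R
def ori(yaw): return (R.from_euler('z',yaw)*R.from_euler('x',np.pi)).as_rotvec()
def ft(n=8):
    S=[]
    for _ in range(n): wait(0.03); s=state(); S.append(np.r_[s["ft_force"],s["moment"]])
    return np.mean(S,0)
E
python3 - <<'E'
from h import *
y=np.radians(16.)
best=None
for o in (y,y+np.pi):
    q=ik([.542,-.159,.16],ori(o)); q2=ik([.571,.217,.18],ori(o-np.radians(13))); print(o,None if q is None else np.round(q,2),None if q2 is None else np.round(q2,2))
    if q is not None and q2 is not None and (best is None or abs(q[5])<best[0]): best=(abs(q[5]),o)
o=best[1]; print("use",o)
reach([.542,-.159,.16],ori(o)); z=ft(); print("zero",z.round(3),state()["time_s"])
line_to([.542,-.159,.072],0.12)
print(ft(3).round(2))
command_gripper(0.0,40); print(state()["finger_gap"],ft().round(3))
line_to([.542,-.159,.0755],0.02); f=ft(); print("lift",f.round(3),(f-z).round(3),state()["time_s"],state()["eef_pos"])
cv2.imwrite("pics/s1.png",get_image("scene")[:,:,::-1][140:320,190:430])
cv2.imwrite("pics/t1.png",get_image("top")[:,:,::-1][80:250,300:450])
np.save("z.npy",z)
a=cv2.resize(cv2.imread("pics/s1.png"),None,fx=2.2,fy=2.2,interpolation=2);cv2.imwrite("pics/s1b.png",a)
E
```

```text
0.2792526803190927 [-0.41  0.4   1.69 -0.    1.05  0.88] [0.25 0.44 1.56 0.   1.14 1.77]
3.420845333908886 [-0.41  0.4   1.69  0.    1.05 -2.26] [ 0.25  0.44  1.56  0.    1.14 -1.37]
use 0.2792526803190927
zero [ 0.071 -0.116 -0.059 -0.029  0.156 -0.001] 3.2417
[ 0.49  0.66  0.5  -0.03  0.15  0.01]
0.023577914354270292 [ 0.336 -1.107 -0.442 -0.194  0.098  0.069]
lift [ 0.012  0.039 -5.178  0.083 -0.176  0.009] [-0.059  0.155 -5.119  0.112 -0.332  0.009] 6.0833 [ 0.54187834 -0.15893935  0.07535252]
```

View pics/s1b.png

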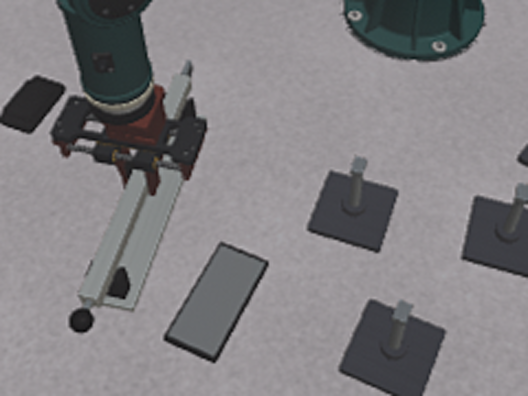

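The picture shows the gripper holding the lever at its middle, just off the cradle, near crop pixel (150,180). The reading is 5.1 N with the moment pointing about 68 mm towards the eye (-x). I'll set it down, regrip there and repeat.

```bash
cat >> h.py <<'E'
Y=np.radians(16.); C=np.array([.542,-.159]); U=np.array([np.cos(Y),np.sin(Y)])
def trial(s,dz=.0035):
    """From open, regrip at lever-x s and lift slightly; returns force and offset along/across."""
    p=C+s*U; line_to([*p,.072],0.1); z=ft(); command_gripper(0.,40); line_to([*p,.072+dz],0.02); f=ft(10)-z
    r=np.array([-f[4],f[3]])/f[2]; print("s",s,"F",f.round(3),"along",r@U,"across",r@np.array([-U[1],U[0]]),"t",state()["time_s"]); return f,r@U
def putdown(s):
    line_to([*(C+s*U),.072],0.03); command_gripper(.06)
E
python3 - <<'E'
from h import *
putdown(0); f,d=trial(-.068)
if abs(d)>.004:
    s=-.068+d
    putdown(-.068); trial(s)
E
```

```text
s -0.068 F [-1.430e-01  2.950e-01 -5.202e+00  8.000e-03  3.000e-03 -1.100e-02] along 0.00016993041791062892 across -0.0016628621592268437 t 9.5917
```

It balances at s = -68 mm: the residual offset is 0.2 mm and the weight 5.2 N (0.53 kg, inside the range given). Now I'll lift clear and carry it level to above the pad.

```bash
python3 - <<'E'
from h import *
p=C-.068*U
line_to([*p,.085],.03); f=ft(); print(f.round(3))
line_to([*p,.195],.08); print(ft().round(3))
o=ori(np.radians(3.5))
line_to([.571,.217,.195],.13,orientation=o); f=ft(10);print(f.round(3),state()["time_s"],state()["eef_pos"],state()["finger_gap"])
s=get_image("scene")[:,:,::-1];t=get_image("top")[:,:,::-1]
cv2.imwrite("pics/over.png",np.hstack([cv2.resize(s[170:350,280:450],(370,392),interpolation=2),cv2.resize(t[60:260,170:350],(370,392),interpolation=2)]))
E
```

```text
[-9.70e-02  1.42e-01 -4.81e+00 -3.00e-02  1.41e-01  1.00e-03]
[-0.27   0.152 -5.094 -0.02   0.121 -0.021]
[ 0.051  0.162 -5.026 -0.018  0.148  0.006] 15.725 [0.57101019 0.21697553 0.19503067] 0.02347307765864294
```

View pics/over.png

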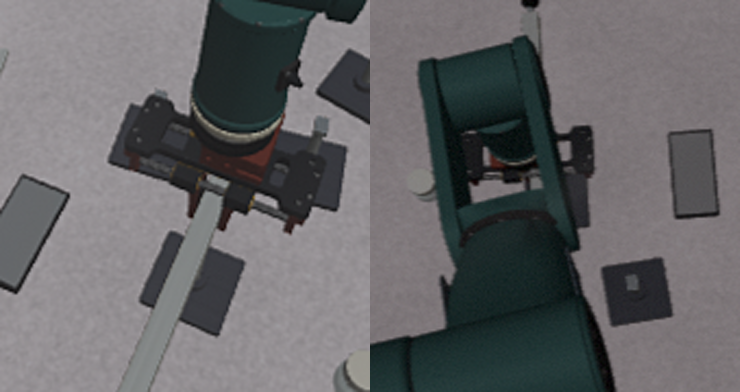

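The crops show the lever held over the chosen stand and looking level, knob pointing towards +x at about top pixel (248,62). I'll triangulate the knob to check the level in numbers, then lower it in small steps while watching the force.

```bash
cat >> h.py <<'E'
def knob(guess,tag):
    """Triangulate the black knob near the guess from both views."""
    rays=[]
    for n in("top","scene"):
        im=get_image(n); g=cv2.cvtColor(im,cv2.COLOR_RGB2GRAY); u=proj(n,guess)[0].astype(int); r=14
        x0,y0=max(u[0]-r,0),max(u[1]-r,0); w=(g[y0:u[1]+r,x0:u[0]+r]<48).astype(np.uint8)
        k,l,st,c=cv2.connectedComponentsWithStats(w); 
        if k<2: print(tag,n,"no knob",u); return
        i=1+np.argmax(st[1:,4]); px=c[i]+[x0,y0]; print(tag,n,"guess",u,"px",px.round(1),"area",st[i,4])
        a=cast(n,px,0.)[0];o=np.array(calibration(n)["pose"])[:3,3]; d=a-o; rays.append((o,d/np.linalg.norm(d)))
    (o1,d1),(o2,d2)=rays; t=np.linalg.lstsq(np.c_[d1,-d2],o2-o1,rcond=None)[0]
    a,b=o1+t[0]*d1,o2+t[1]*d2; print(tag,"knob",((a+b)/2).round(4),"gap",np.linalg.norm(a-b).round(4))
E
python3 - <<'E'
from h import *
knob([.571+.2755,.217+.017,.185],"air")
z0=np.load("z.npy")
line_to([.571,.217,.137],.06); b=ft(); print("pre",b.round(3))
z=.137
while z>.122:
    z-=.0007; line_to([.571,.217,z],.015); f=ft(4); print(round(z,4),f[[2,3,4]].round(3))
    if f[2]>-0.5: break
print(state()["time_s"]); knob([.571+.2755,.217+.017,z-.01],"pad")
E
```

```text
air top guess [247  58] px [247.5  59.6] area 56
air scene guess [324 389] px [325.6 386.3] area 184
air knob [0.8417 0.2333 0.1863] gap 0.0023
pre [-0.000e+00 -9.200e-02 -4.821e+00  4.000e-03  1.370e-01  8.000e-03]
0.1363 [-5.107 -0.011  0.144]
0.1356 [-4.97e+00  2.00e-03  1.40e-01]
0.1349 [-5.017e+00 -3.000e-03  1.330e-01]
0.1342 [-4.811 -0.034  0.161]
0.1335 [-5.176  0.014  0.129]
0.1328 [-4.777 -0.013  0.135]
0.1321 [-4.935 -0.011  0.16 ]
0.1314 [-4.159  0.006  0.129]
0.1307 [-2.238 -0.018  0.168]
0.13 [-0.476 -0.01   0.226]
21.1417
pad top guess [250  67] px [250.8  68.5] area 50
pad scene guess [323 396] px [325.2 393.6] area 146
pad knob [0.8409 0.2332 0.1236] gap 0.0017
```

The knob triangulates to within 1–3 mm of the level height, so the lever is level to about 0.5°. The pad now bears nearly all of the weight (about 4.7 N, well under 20 N). The moment rose slightly, so I'll average it and ease the grip in stages before letting go.

```bash
python3 - <<'E'
from h import *
g=[.571+.2755-.005,.217+.017,.121]
print("held",ft(25).round(3))
command_gripper(0.0,10); print("10N",ft(20).round(3))
command_gripper(0.0,3); print("3N",ft(20).round(3)); knob(g,"3N")
print(state()["time_s"],state()["finger_gap"])
E
```

```text
held [ 0.184  0.146 -0.243  0.015  0.144 -0.007]
10N [ 0.823  0.317 -0.375  0.061  0.029  0.013]
3N [ 1.031  0.954 -0.502  0.122 -0.055  0.009]
3N top guess [250  68] px [250.7  68.5] area 51
3N scene guess [324 394] px [325.1 393.5] area 145
3N knob [0.8409 0.2333 0.1235] gap 0.0014
23.9417 0.024036711602173896
```

With the grip eased to 3 N the knob hasn't moved, so the lever is resting on the pad. I'll open a little and check before opening fully.

```bash
python3 - <<'E'
from h import *
g=[.841,.2335,.1225]
command_gripper(.034); print(ft(3).round(3)); knob(g,"open34"); wait(.5); knob(g,"later"); print(state()["time_s"],state()["finger_gap"])
E
```

```text
[-0.032 -0.001 -0.181  0.001  0.169 -0.03 ]
open34 top guess [250  68] px [250.7  68.5] area 51
open34 scene guess [324 393] px [325.2 393.6] area 146
open34 knob [0.8409 0.2333 0.1235] gap 0.0015
later top guess [250  68] px [250.7  68.5] area 51
later scene guess [324 393] px [325.2 393.6] area 146
later knob [0.8409 0.2333 0.1235] gap 0.0015
25.1417 0.03381864052927047
```

The lever is free of the fingers and steady. I'll open further, back straight up, move off and take the last look.

```bash
python3 - <<'E'
from h import *
g=[.841,.2335,.1225]
command_gripper(.07); line_to([.571,.217,.26],.08); knob(g,"up")
reach([.45,-.15,.32],ori(np.radians(3.5))); wait(.5); knob(g,"final"); print(state()["time_s"])
s=get_image("scene")[:,:,::-1];t=get_image("top")[:,:,::-1]
cv2.imwrite("pics/fin.png",np.hstack([cv2.resize(s[150:400,200:520],(410,320),interpolation=2),cv2.resize(t[40:300,160:480],(390,320),interpolation=2)]))
E
```

```text
up top guess [250  68] px [240.5  74.6] area 138
up scene guess [324 393] px [325.2 393.6] area 146
up knob [0.8322 0.2496 0.1165] gap 0.0353
final top guess [250  68] px [250.7  68.5] area 51
final scene guess [324 393] px [325.2 393.6] area 146
final knob [0.8409 0.2333 0.1235] gap 0.0015
29.8
```

View pics/fin.png

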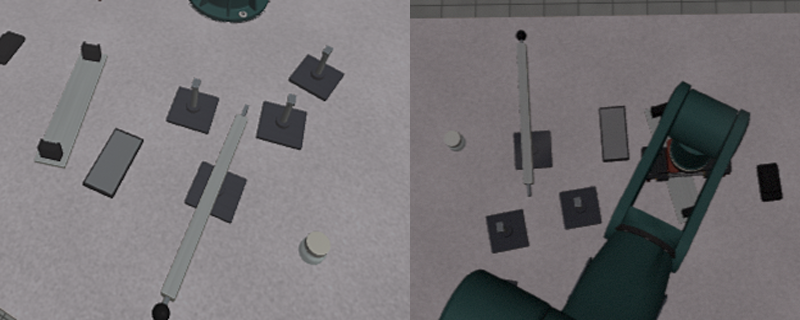

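The last picture shows the lever balanced on the chosen stand (right half, about (525,110)). The cradle is empty, the phone, mouse and jar are in place, and the robot is well away. The "up" reading's 35 mm gap is probably the dark arm getting into the top-view mask, since its scene pixel did not change. I'm handing in.

```bash
python3 -c "
from plant import *
print(close_job())"
```

```text
the job is handed in; nothing more can be done
None
```

The lever is balanced level and lengthwise on the pad of the farthest stand, and the job was handed in at about 30 s on the robot's clock.

**Balance point:** A trial lift at the middle pointed about 68 mm towards the eye. A second lift there left a 0.2 mm offset and a weight of 5.2 N.

**Placing:** I carried it level and lowered it in 0.7 mm steps until the pad bore nearly all the weight, about 5 N against the 20 N limit. I then eased the grip to 3 N and opened in two stages.

**Last checks:**
- **Level:** The knob stayed at the same point, (0.841, 0.233, 0.1235) m, from held to released and with the robot away. Its height is about 3 mm above what I expected, a tilt of about 0.6°, close to what triangulation can resolve. I did not measure the eye end.
- **Bystanders:** By eye, the phone, mouse and jar are where they started.

**Readings that disagreed:**
- One knob reading, taken just after backing off, had a 35 mm gap between the two views. Its scene pixel was unchanged, so I put it down to the dark arm in the top-view mask. The next reading was normal.
- Easing the grip gave about 1 N of side force for a moment, which was gone once the fingers opened.
- The two views of the lever's starting position differed by about 8 mm, which the open jaws allowed for.

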